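# Close a bench pressure filter: seat the loose cover, screw the clamp ring over it

### The job

Close the small pressure filter on the bench. Set its loose steel cover, hose nipple up, gently into the open mouth so that it lies flat on the gasket, then put the knurled clamp ring over it, start the thread without forcing it and screw it down clockwise: turn until you feel the thread grip, then about 25 degrees more, so that it holds the cover firmly down on the gasket without crushing it. Let go of it, and leave the buffer bottle, the beaker and the timer where they are.

Things in the scene. Friction and masses are not known exactly. Their poses are not given: they have to be found in the camera images.
- housing: Fixed steel filter housing, 80 mm high, on a square grey foot plate (110 x 110 mm, top at 14 mm). Origin: centre of its underside on the bench; z up, x towards its outlet (stopcock with blue lever, hose barb; up to 80 mm from the axis, 48 mm high). Round body 68 mm wide at most; the top 24 mm is a threaded neck
- mouth (a point): Centre of the mouth, on the housing's axis at the height of the rim, 80 mm above the bench. The mouth is a round recess 45 mm wide, edge chamfered 1 mm. A springy black gasket in it has its top 6 mm below the rim (5.5 to 6.5: it takes a set, so the angle at which the ring grips differs each time). It gives 1 mm per 16 N and is at its end after 3 mm
- thread (a point): Point on the housing's axis, 3 mm below the rim, where the male thread begins: neck 51 mm across, ribs 58 mm across, three starts, right-hand, falling 4 mm per rad clockwise (25 mm a turn). Where round the neck the ribs begin is not marked. Lightly greased: turned slowly it takes only 0.1 to 0.4 N m even when tight; that it grips is felt best as the ring pulling the gripper down
- cover: Loose steel cover, 0.15 kg: a disk 43 mm in diameter, 9 mm thick, lower edge chamfered 1 mm, 1 mm clearance all round in the mouth, with a hose nipple in its middle, tip 39 mm above the underside. Origin: centre of the underside; z up along the nipple. It lies flat on the bench, nipple up. Seated, its top stands 3 mm (2.5 to 3.5) above the rim
- nipple (a point): Point on the axis of the cover's nipple, 26 mm above the cover's underside: a place to grip. The nipple is 12 mm in diameter from 13 to 39 mm above the underside, with a wider foot (16 mm) below
- ring: Loose aluminium clamp ring, knurled, 67 mm outside diameter, 18.8 mm high, 0.15 kg, with a 32 mm hole in its top for the nipple. Origin: centre of its open underside; z up. It lies on the bench right way up, open side down. Set on the neck at any angle it first rests with its lugs on the thread ribs, its underside 4 to 10.5 mm below the rim
- lugs (a point): Point on the ring's axis, 2.3 mm above its underside, level with the three lugs in its 60 mm bore; their angles cannot be seen from above. Turned anticlockwise (from above) on the neck under a light push the ring climbs 4 mm per rad until the lugs pass the ends of the ribs (within 2.1 rad): it drops on to the cover, underside 11 to 13 mm below the rim
- lip (a point): Point on the ring's axis at the underside of its top lip, 14.8 mm above the ring's underside; the lip bears on the cover's edge. After the drop the ring runs free clockwise for 0.4 to 1.2 rad, then grips and goes down 4 mm per rad, pressing on the cover with about 6 N more per 0.1 rad; over 42 N crushes the gasket. It stays tight when let go. Turning clockwise all the way also enters the thread
- buffer_bottle: Bystander: plastic bottle with yellow cap, 52 mm wide, 98 mm high; origin at the centre of its underside
- beaker: Bystander: empty glass beaker, 56 mm wide, 68 mm high; origin at the centre of its underside
- timer: Bystander: white lab timer lying flat, 61 x 63 x 18 mm; origin at the centre of its underside

How it is judged (in metres and radians):
On the way, in this order (a step that is already met when the one before it is completed fails the run):
1. the cover is let go of and lies flat in the mouth on the gasket (z of cover in the frame of housing between 0.0695 and 0.0755 m and horizontal distance between cover and mouth below 0.002 m and angle between cover's own z axis and vertical below 0.05 rad and contact force between each of the fingers, ring and cover below 0.2 N), for 0.2 s.
2. the ring is down round the neck, level, with its lip on the cover (z of cover in the frame of housing between 0.0695 and 0.0755 m and horizontal distance between cover and mouth below 0.002 m and angle between each of cover, ring's own z axis and vertical below 0.05 rad and z of ring in the frame of housing between 0.064 and 0.0695 m and horizontal distance between ring and mouth below 0.0025 m and contact force between ring and cover above 0.3 N), for 0.2 s.
At the end, for the whole second after the job is handed in: Cover flat in the mouth (underside 4.5 to 10.5 mm below the rim, within 2 mm of the axis, tilt under 0.05 rad); ring screwed down over it (underside 10.5 to 16 mm below the rim, within 2.5 mm of the axis, tilt under 0.05 rad), at rest, pressing on the cover with more than 12 N by itself (z of cover in the frame of housing between 0.0695 and 0.0755 m and horizontal distance between cover and mouth below 0.002 m and angle between each of cover, ring's own z axis and vertical below 0.05 rad and z of ring in the frame of housing between 0.064 and 0.0695 m and horizontal distance between ring and mouth below 0.0025 m and contact force between ring and cover above 12 N and linear speed of ring below 0.01 m/s and angular speed of ring below 0.15 rad/s); the robot touches nothing.
It fails at once if the ring is overtightened: it presses on the cover with more than 42 N and crushes the gasket (contact force between ring and cover above 42 N).
It fails at once if the thread is forced: the ring is pushed against the housing with more than 60 N while its lip does not bear on the cover (contact force between ring and housing above 60 N and contact force between ring and cover below 5 N).
It fails at once if the cover is rammed against the housing with more than 40 N (contact force between cover and housing above 40 N).
It fails at once if the buffer bottle, the beaker or the timer is shifted by more than 20 mm (distance of any of buffer_bottle, beaker, timer from where it was at the start of the episode above 0.02 m).
It also fails if it takes over 72 s, if anything falls off the work surface, if the arm or the gripper's body presses on something with over 40 N, if the wrist force passes 120 N, or if a joint passes its speed limit or range.

### The arm

A 7-joint arm with a two-finger parallel gripper is mounted at the origin on a cart in front of the work surface, level with it; the furniture and walls round the work are solid. World frame = base frame: x ahead of the robot, y to its left, z up, the work surface at z = 0. Lengths are in mm, angles in rad, forces in N, time in s.
With the tool pointing down it reaches from about 400 to 900 mm from the base axis. Payload 5.6 kg.
Tool frame: the origin (TCP) lies at the centre of the arm's flange, where the gripper is bolted on; the fingertips stand 190 mm ahead of it and the grasp point (between the pads) lies 171 mm ahead of it (arm.tips_ahead is the distance from the TCP to the fingertips, in mm); z points along the fingers, y is the line along which they close (so a half turn about z gives the same grasp; the last joint's range is limited). The gripper opens to 92 mm and grips with 3 to 60 N. Pads are 20 mm wide; open, the fingers measure 128 mm over their backs; the gripper's body (75 mm by 189 mm) begins 69 mm behind the grasp point.
Start: joints at [-1.339, 0.468, -0.012, 1.603, 0.006, 1.071, -0.056], TCP at [176.413, 625.604, 404.692] pointing down, gripper open.
Joint ranges: [-2.53, 2.53], [-0.31, 2.02], [-1.57, 1.55], [0.28, 2.44], [-1.29, 4.43], [0.15, 1.84], [-2.92, 2.92]. Speed limits (rad/s): [2.57, 2.57, 3.14, 3.14, 3.14, 3.14, 3.14].

### API

Orientations are given as a rotation vector (axis times angle).
In Python, from plant import arm gives the robot as it stands.
- The arm moves only by the shell command python3 -m creep 'ROWS' [FORCE]. ROWS is a JSON object of lists of equal length, an entry for each row: "offset": the shift along the tool's x, y, z in m, a list of three; "turn": the turn about the tool's z in rad; "fingers": the finger opening in m, from 0 to 0.0919. A call has 1 to 8 rows; each row shifts and turns the commanded pose from where the row before left it, along the tool's axes as they then stand; what a row does not reach is not made up. A row lasts 1/10 s, in which the tool goes at most 50 mm and 8.59 degrees, less where a joint would pass 70% of its speed; a pose out of reach is approached as far as the arm can. A call is refused whole if a number of a shift passes 0.05 or a number of a turn 0.15, either way. A call with a gripper value outside its range is refused whole. The fingers move at their own pace and stop on an object; FORCE is the grip in N (left out, the last holds). Time passes only in rows, so rows that do not move let the fingers close. It gives the time, the measured TCP pose, the force, the opening and the grip force at its end, in the units of the state.
- arm.read_state(): the state, without advancing time (a new reading comes with each control period).
- arm.read_camera(name): name is "scene" or "top" or "wrist"; returns (picture, depth): 480x640x3 uint8, red, green, blue; 480x640 float32, mm along the optical axis (not along the pixel's ray), 0 where there is no reading.
- arm.camera_info(name): a dict with "fov_y" (degrees; the focal length in pixels is half the picture's height over the tangent of half this angle, whatever the lens; pixels are square), "cx", "cy" (the principal point, pixels), "extrinsics" (4x4, takes a point from world to camera coordinates); the wrist camera has in their place "T_tool_cam" (4x4, takes a point from camera to tool coordinates, whose origin is the TCP and whose axes are the flange's). Camera axes: x right, y up, looking along -z (the intrinsics and any distortion apply to the point x, -y, -z); pixel columns grow to the right and rows downward; lengths in mm; the calibration is good to about 2 mm. A picture is of the moment at which its call begins: read the wrist's pose just before it. camera_info takes no time and is no camera call.
- arm.job_done(): hands the job in; it is judged then, once.
The state is a dict: "time": time; "joint_positions": joint angles; "joint_vel": joint speeds; "joint_torque": joint torques, N m; "tcp_pos": TCP position; "tcp_rot": TCP orientation; "ft_force": force on the tool from outside, world axes, zero at the start; "moment": the same for the moment, N m; "finger_gap": finger opening in mm; "grasp_force": force on a finger pad.
Only numpy, scipy, OpenCV 4.12 (cv2) and the standard library are available. Lean on these libraries where they do the work, as an engineer would, in place of code of your own. Each camera call takes 0.05 s, during which the arm holds its last target. There are 200 camera calls.

## Working session

There is one attempt and no reset: what is moved stays moved. The work goes in short steps, Python scripts to look and compute and a shell command to move; the robot and the scene stay as the last step left them, time stands still between calls to the robot, and variables do not carry over. Pictures are saved under pics/ and viewed, at most 10 in all, crops included, and the job is handed in when it is done.

```bash
mkdir -p pics; ls
python3 - <<'E'
from plant import arm
import cv2,numpy as np
print(arm.read_state())
for n in("top","scene"):
    i=arm.camera_info(n);print(n,i)
    p,d=arm.read_camera(n);cv2.imwrite(f"pics/{n}0.png",p[:,:,::-1]);np.save(f"{n}0.npy",d)
print(arm.camera_info("wrist"))
E
```

```text
pics
{'time': 0.0, 'joint_positions': array([-1.33900554,  0.46835983, -0.0116069 ,  1.60364185,  0.00598974,
        1.07140189, -0.05629601]), 'joint_vel': array([-0.00176462, -0.00113924,  0.00021413,  0.00111143,  0.00058139,
        0.00035829, -0.00021565]), 'joint_torque': array([-2.36435508e-04, -5.20578861e+01, -1.28570292e-02, -2.43746746e+01,
       -5.66958881e-02,  1.72997452e-02,  1.47094693e-04]), 'tcp_pos': array([176.34661578, 625.35156204, 403.74376547]), 'tcp_rot': array([-4.30360715e-01, -3.11184301e+00,  2.78258220e-03]), 'ft_force': array([-0.01597983, -0.85365099,  0.06109635]), 'moment': array([-0.03189511, -0.02642031, -0.03661789]), 'grasp_force': 0.0, 'finger_gap': 91.99441160459428}
top {'fov_y': 52.11497692936993, 'cx': 314.8844906965637, 'cy': 229.8538358869681, 'extrinsics': array([[ 1.00709161e-02, -9.99882258e-01, -1.15778438e-02,
        -5.29916900e+01],
       [ 9.88351392e-01,  8.19510353e-03,  1.51968310e-01,
        -5.78092290e+02],
       [-1.51855535e-01, -1.29734381e-02,  9.88317553e-01,
        -1.11910377e+03],
       [ 0.00000000e+00,  0.
[... 237 characters left out ...]
e+02],
       [ 3.11945804e-01, -4.10545049e-01,  8.56821205e-01,
        -2.89531159e+02],
       [-4.78992108e-01,  7.10872309e-01,  5.15002059e-01,
        -6.33737766e+02],
       [ 0.00000000e+00,  0.00000000e+00,  0.00000000e+00,
         1.00000000e+00]])}
{'fov_y': 69.44892982375825, 'cx': 319.98013270639666, 'cy': 240.14836636801556, 'T_tool_cam': array([[-5.66748376e-04,  9.69391914e-01,  2.45517812e-01,
         6.77083352e+01],
       [ 9.99999713e-01,  6.72895445e-04, -3.48452071e-04,
        -9.62794623e-02],
       [-5.02994437e-04,  2.45517544e-01, -9.69392017e-01,
         2.04376497e+01],
       [ 0.00000000e+00,  0.00000000e+00,  0.00000000e+00,
         1.00000000e+00]])}
```

View pics/top0.png

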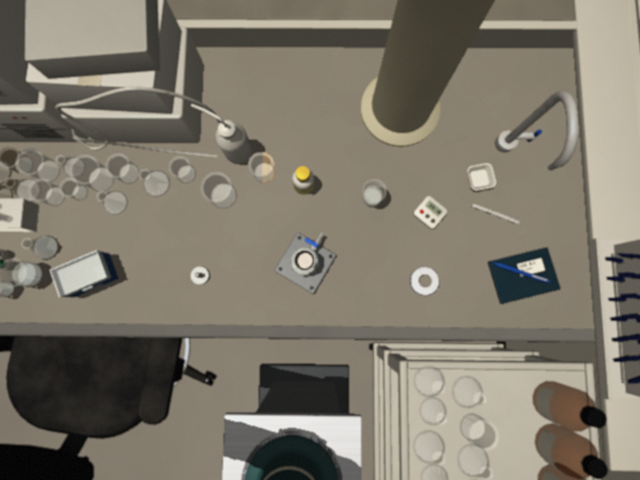

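View pics/scene0.png

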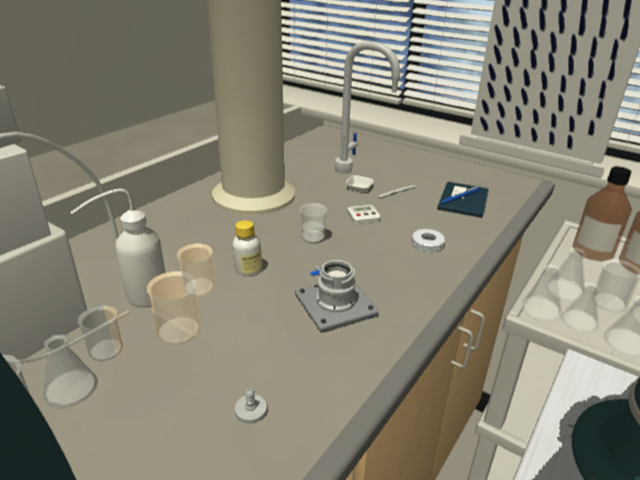

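Top view: cover at about (200,275), housing mouth at (305,261), ring at (425,281). The bottle (303,178), beaker (374,193) and timer (430,211) stand behind them.

```bash
cat > h.py <<'E'
from plant import arm
import cv2,numpy as np
from scipy.spatial.transform import Rotation as R
def cam(n,st=None):
    i=arm.camera_info(n);f=240/np.tan(np.radians(i["fov_y"])/2)
    if n=="wrist":
        T=np.eye(4);T[:3,:3]=R.from_rotvec(st["tcp_rot"]).as_matrix();T[:3,3]=st["tcp_pos"]
        M=T@i["T_tool_cam"]
    else: M=np.linalg.inv(i["extrinsics"])
    return f,i["cx"],i["cy"],M
def onplane(n,u,v,z,st=None):
    f,cx,cy,M=cam(n,st)
    d=M[:3,:3]@np.array([(u-cx)/f,-(v-cy)/f,-1]);o=M[:3,3]
    return (o+d*(z-o[2])/d[2])
def snap(name):
    st=arm.read_state();p,d=arm.read_camera("wrist")
    cv2.imwrite(f"pics/{name}.png",p[:,:,::-1]);np.save(name+".npy",d)
    np.savez(name+"_st",tcp_pos=st["tcp_pos"],tcp_rot=st["tcp_rot"]);return st,p,d
def totool(dw,st):  # world vector (mm) -> tool axes (m)
    return R.from_rotvec(st["tcp_rot"]).inv().apply(dw)/1000
E
python3 - <<'E'
from h import *
for k,u,v,z in[("cover",200,275.5,9),("mouth",305,261,80),("ring",425,281,18.8),("bottle",303,174,98),("beaker",375,190,60),("timer",430,211,18)]:
    print(k,onplane("top",u,v,z).round(1))
for k,u,v,z in[("cover",251,408,9),("mouth",336,270,80),("ring",429,238,18.8)]:print(k,onplane("scene",u,v,z).round(1))
s=arm.read_state();Rm=R.from_rotvec(s["tcp_rot"]).as_matrix();print(Rm.round(3))
c=onplane("top",200,275.5,9);print(totool(c-s["tcp_pos"],s).round(3))
E
```

```text
cover [470.2 228.9   9. ]
mouth [501.2 -26.4  80. ]
ring [ 461.6 -310.3   18.8]
bottle [699.9 -19.8  98. ]
beaker [ 672.5 -188.9   60. ]
timer [ 631.2 -326.7   18. ]
cover [467.8 232.6   9. ]
mouth [500.9 -17.7  80. ]
ring [ 458.  -303.1   18.8]
[[-0.962  0.271 -0.   ]
 [ 0.271  0.962 -0.002]
 [-0.    -0.002 -1.   ]]
[-0.39  -0.301  0.395]
```

```bash
python3 -m creep '{"offset":[[-0.0325,-0.025,0.009],[-0.0325,-0.025,0.009],[-0.0325,-0.025,0.009],[-0.0325,-0.025,0.009],[-0.0325,-0.025,0.009],[-0.0325,-0.025,0.009],[-0.0325,-0.025,0.009],[-0.0325,-0.025,0.009]],"turn":[0,0,0,0,0,0,0,0],"fingers":[0.0919,0.09,0.08,0.07,0.06,0.05,0.05,0.05]}'
python3 -m creep '{"offset":[[-0.0325,-0.025,0.009],[-0.0325,-0.025,0.009],[-0.0325,-0.025,0.009],[-0.0325,-0.025,0.009],[0,0,0],[0,0,0]],"turn":[0,0,0,0,0,0],"fingers":[0.05,0.05,0.05,0.05,0.05,0.05]}'
python3 - <<'E'
from h import *
st,p,d=snap("w1");print(st["joint_positions"].round(2),st["tcp_pos"])
E
```

```text
time: 0.9
tcp_pos: [373.0, 361.0, 332.2]
tcp_rot: [-0.43, -3.112, 0.0]
ft_force: [-0.1, -0.4, -0.6]
finger_gap: 49.8
grasp_force: 0.0
time: 1.5
tcp_pos: [470.5, 230.2, 296.2]
tcp_rot: [-0.434, -3.111, 0.001]
ft_force: [-0.3, 1.1, 0.8]
finger_gap: 49.7
grasp_force: 0.0
[-0.62  0.4   0.12  2.   -0.07  0.74  0.84] [470.5461101  230.24249779 296.23149622]
```

View pics/w1.png

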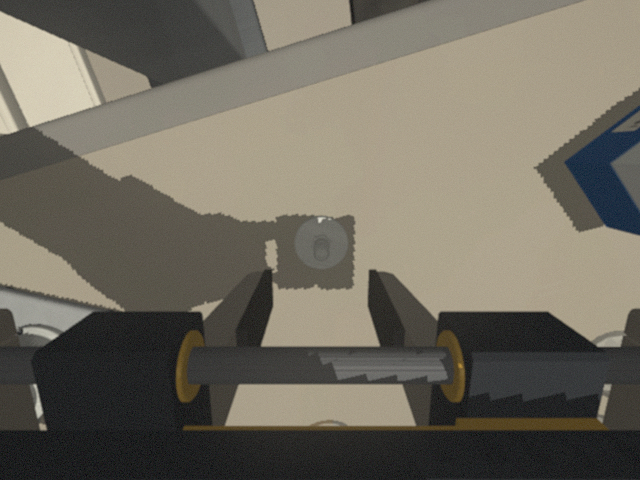

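Wrist view: the cover's disk is centred at about (321,243), midway between the fingers.

Run:
```python
from h import *
s=np.load("w1_st.npz");p=cv2.imread("pics/w1.png")[190:300,260:385]
c=onplane("wrist",321,243,9,s);print(c,totool(c-s["tcp_pos"],s).round(4))
d=np.load("w1.npy");print(d[243,300:345:3].round(0),d[215:275:4,321].round(0))
cv2.imwrite("pics/w1c.png",cv2.resize(p,None,fx=5,fy=5,interpolation=2))
```

```text
[472.60246722 230.277934     9.        ] [-0.0022  0.0008  0.2872]
[277. 276. 275. 276. 271. 262. 258. 256. 259. 266. 272. 276. 275.   0.
 276.] [279. 272. 271. 273. 274. 274. 266. 256. 248. 249. 249. 248. 281. 282.
 290.]
```

View pics/w1c.png

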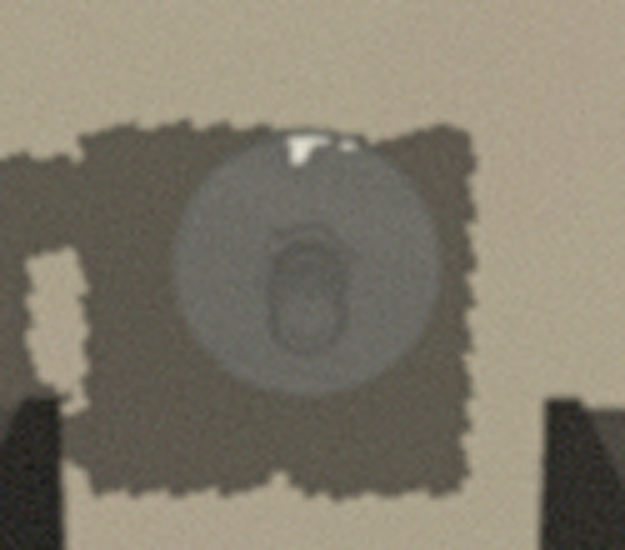

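```bash
python3 -m creep '{"offset":[[-0.001,0.0005,0.03],[-0.001,0.0004,0.03],[0,0,0.02],[0,0,0.009],[0,0,0],[0,0,0]],"turn":[0,0,0,0,0,0],"fingers":[0.05,0.05,0.05,0.05,0.05,0.05]}' 
python3 -m creep '{"offset":[[0,0,0],[0,0,0],[0,0,0],[0,0,0],[0,0,0],[0,0,0],[0,0,0]],"turn":[0,0,0,0,0,0,0],"fingers":[0.03,0.02,0.008,0.008,0.008,0.008,0.008]}' 30
```

```text
time: 2.15
tcp_pos: [472.5, 232.3, 208.5]
tcp_rot: [0.428, 3.111, 0.002]
ft_force: [0.4, -0.6, -1.3]
finger_gap: 50.1
grasp_force: 0.0
time: 2.85
tcp_pos: [472.6, 231.3, 207.9]
tcp_rot: [0.431, 3.112, 0.0]
ft_force: [-0.7, -0.6, 3.2]
finger_gap: 11.1
grasp_force: 30.0
```

```bash
python3 -m creep '{"offset":[[0,0,-0.02],[0,0,-0.04],[0,0,-0.04],[-0.01,-0.014,-0.022],[-0.019,-0.028,0],[-0.019,-0.028,0],[-0.019,-0.028,0],[-0.019,-0.028,0]],"turn":[0,0,0,0,0,0,0,0],"fingers":[0.008,0.008,0.008,0.008,0.008,0.008,0.008,0.008]}'
python3 -m creep '{"offset":[[-0.019,-0.028,0],[-0.019,-0.028,0],[-0.019,-0.027,0],[-0.009,-0.013,0],[0,0,0],[0,0,0]],"turn":[0,0,0,0,0,0],"fingers":[0.008,0.008,0.008,0.008,0.008,0.008]}'
python3 - <<'E'
from h import *
st,p,d=snap("w2");print(st["joint_positions"].round(2),st["tcp_pos"],st["tcp_rot"])
E
```

```text
time: 3.65
tcp_pos: [521.1, 85.5, 329.5]
tcp_rot: [-0.43, -3.112, 0.0]
ft_force: [0.6, 0.3, -1.2]
finger_gap: 11.0
grasp_force: 30.0
time: 4.25
tcp_pos: [558.2, -23.0, 329.2]
tcp_rot: [-0.43, -3.111, -0.001]
ft_force: [-0.5, 1.3, -1.3]
finger_gap: 10.8
grasp_force: 30.0
[-0.19  0.41  0.22  1.91 -0.12  0.84  1.38] [558.20226483 -22.95689051 329.20303978] [-4.30269197e-01 -3.11077826e+00 -7.87758840e-04]
```

View pics/w2.png

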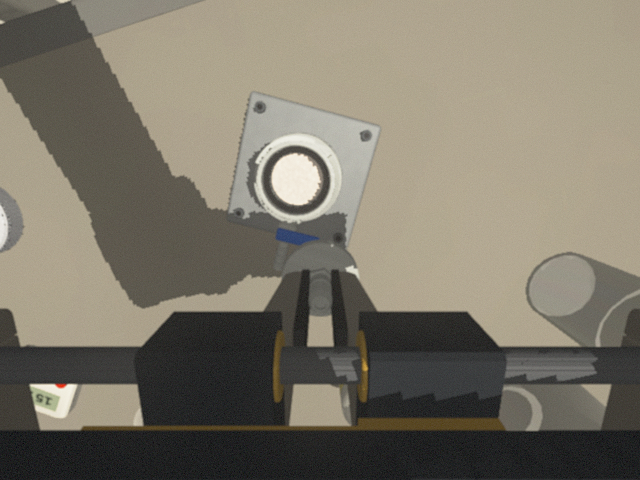

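The mouth shows at about (297,180) and the held cover at (320,275). I'll enlarge both.

Run:
```python
import cv2
p=cv2.imread("pics/w2.png")[120:320,230:390]
c=cv2.convertScaleAbs(cv2.resize(p,None,fx=3.7,fy=3.7,interpolation=2)[:592],alpha=1.0)
a=cv2.resize(p[0:110],None,fx=5,fy=5,interpolation=2)
cv2.imwrite("pics/w2c.png",a)
```

```text
(no output)
```

View pics/w2c.png

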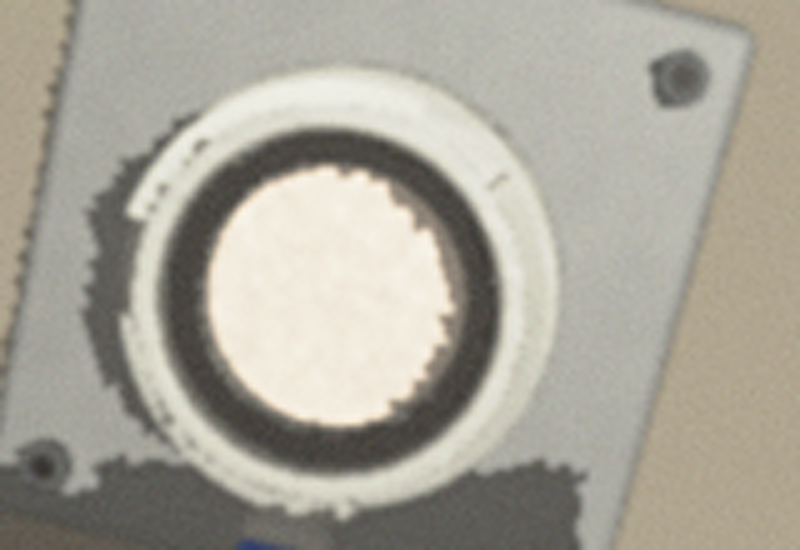

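Run:
```python
from h import *
s=np.load("w2_st.npz")
for z in(74,77,80):
    m=onplane("wrist",296.2,179.9,z,s);print(m.round(1),totool(m-s["tcp_pos"],s).round(4))
i=arm.camera_info("wrist");f,cx,cy,M=cam("wrist",s);Ti=np.linalg.inv(i["T_tool_cam"])
for dx in(-2,0,2):
    for q in((21.5+dx,0,199),(dx,-21.5,199),(dx+6,0,169),(dx-6,0,169)):
        c=Ti@np.array([*q,1]);print(dx,q,(cx+f*c[0]/-c[2]).round(1),(cy+f*c[1]/c[2]).round(1))
p=cv2.imread("pics/w2.png");cv2.imwrite("pics/w2d.png",cv2.resize(p[230:320,265:375],None,fx=6,fy=6,interpolation=2))
```

```text
[505.6 -24.6  74. ] [ 0.0499 -0.0159  0.2553]
[505.4 -24.3  77. ] [ 0.0501 -0.0157  0.2523]
[505.3 -24.1  80. ] [ 0.0503 -0.0155  0.2493]
-2 (19.5, 0, 199) 320.0 245.6
-2 (-2, -21.5, 199) 280.9 283.4
-2 (4, 0, 169) 320.1 295.0
-2 (-8, 0, 169) 320.1 318.8
0 (21.5, 0, 199) 320.0 241.9
0 (0, -21.5, 199) 280.8 280.0
0 (6, 0, 169) 320.1 290.9
0 (-6, 0, 169) 320.1 314.9
2 (23.5, 0, 199) 320.0 238.3
2 (2, -21.5, 199) 280.7 276.5
2 (8, 0, 169) 320.1 286.9
2 (-4, 0, 169) 320.1 310.9
```

View pics/w2d.png

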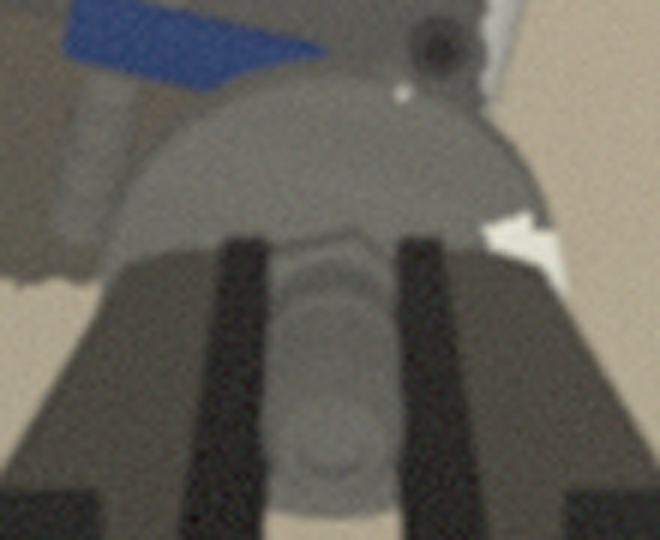

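```bash
python3 -m creep '{"offset":[[0.02,-0.006,0],[0.02,-0.006,0],[0.0102,-0.0036,0.005],[0,0,0.015],[0,0,0.014],[0,0,0.004],[0,0,0],[0,0,0]],"turn":[0,0,0,0,0,0,0,0],"fingers":[0.008,0.008,0.008,0.008,0.008,0.008,0.008,0.008]}'
python3 -m creep '{"offset":[[0,0,0.001],[0,0,0.001],[0,0,0.001],[0,0,0.001],[0,0,0]],"turn":[0,0,0,0,0],"fingers":[0.008,0.008,0.008,0.008,0.008]}'
```

```text
time: 5.1
tcp_pos: [506.3, -24.6, 292.0]
tcp_rot: [0.429, 3.111, 0.0]
ft_force: [-0.1, -0.1, -1.1]
finger_gap: 10.9
grasp_force: 30.0
time: 5.6
tcp_pos: [506.0, -25.0, 287.6]
tcp_rot: [-0.43, -3.112, -0.0]
ft_force: [0.3, 0.0, -1.9]
finger_gap: 11.0
grasp_force: 30.0
```

```bash
python3 -m creep '{"offset":[[0,0,0.001],[0,0,0.001],[0,0,0.001],[0,0,0]],"turn":[0,0,0,0],"fingers":[0.008,0.008,0.008,0.008]}'
```

```text
time: 6.0
tcp_pos: [506.0, -25.0, 284.5]
tcp_rot: [-0.43, -3.112, 0.0]
ft_force: [-0.0, 0.2, -0.9]
finger_gap: 11.0
grasp_force: 30.0
```

```bash
python3 -m creep '{"offset":[[0,0,0.001],[0,0,0.001],[0,0,0.0005],[0,0,0]],"turn":[0,0,0,0],"fingers":[0.008,0.008,0.008,0.008]}'
```

```text
time: 6.4
tcp_pos: [506.0, -25.0, 282.1]
tcp_rot: [-0.43, -3.112, 0.0]
ft_force: [-0.0, -0.4, -1.0]
finger_gap: 11.3
grasp_force: 30.0
```

```bash
python3 -m creep '{"offset":[[0,0,0.0005],[0,0,0.0005],[0,0,0]],"turn":[0,0,0],"fingers":[0.008,0.008,0.008]}'
```

```text
time: 6.7
tcp_pos: [506.1, -25.0, 281.5]
tcp_rot: [0.43, 3.112, 0.0]
ft_force: [-1.4, -0.2, 2.0]
finger_gap: 11.4
grasp_force: 30.0
```

```bash
python3 -m creep '{"offset":[[0,0,0],[0,0,0],[0,0,0],[0,0,0],[0,0,-0.03],[0,0,-0.03],[-0.025,0.008,-0.015],[-0.025,0.008,0]],"turn":[0,0,0,0,0,0,0,0],"fingers":[0.015,0.025,0.04,0.04,0.04,0.04,0.04,0.04]}'
python3 - <<'E'
from h import *
st,p,d=snap("w3");print(st["joint_positions"].round(2),st["tcp_pos"],st["ft_force"])
np.savez("w3_st",tcp_pos=st["tcp_pos"],tcp_rot=st["tcp_rot"])
cv2.imwrite("pics/w3c.png",cv2.resize(p[100:250,220:400,::-1],None,fx=4,fy=4,interpolation=2))
E
```

```text
time: 7.5
tcp_pos: [559.7, -23.2, 359.2]
tcp_rot: [0.43, 3.107, 0.002]
ft_force: [0.6, -0.6, -0.6]
finger_gap: 39.9
grasp_force: 0.0
[-0.2   0.37  0.23  1.88 -0.1   0.9   1.37] [559.66677923 -23.22230375 359.21520213] [ 0.5823526  -0.62948324 -0.61764935]
```

View pics/w3c.png

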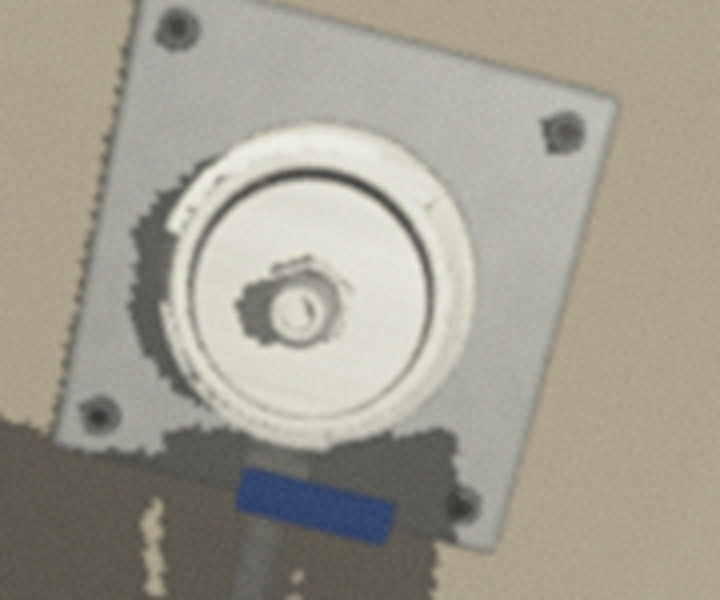

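The cover lies flat and centred in the mouth. Next, the ring.

```bash
python3 -m creep '{"offset":[[0.0018,-0.0375,0],[0.0018,-0.0375,0],[0.0018,-0.0375,0],[0.0018,-0.0375,0],[0.0018,-0.0375,0],[0.0018,-0.0375,0],[0.0018,-0.0375,0],[0.0018,-0.0375,0]],"turn":[0,0,0,0,0,0,0,0],"fingers":[0.05,0.07,0.0915,0.0915,0.0915,0.0915,0.0915,0.0915]}'
python3 -m creep '{"offset":[[0,0,0.012],[0,0,0.012],[0,0,0.012],[0,0,0.012],[0,0,0.011],[0,0,0],[0,0,0]],"turn":[-0.14,-0.14,-0.14,-0.14,-0.14,0,0],"fingers":[0.0915,0.0915,0.0915,0.0915,0.0915,0.0915,0.0915]}'
python3 - <<'E'
from h import *
st,p,d=snap("w4");print(st["joint_positions"].round(2),st["tcp_pos"])
E
```

```text
time: 8.35
tcp_pos: [462.4, -309.2, 356.0]
tcp_rot: [-0.43, -3.112, -0.0]
ft_force: [-0.7, 0.2, 0.3]
finger_gap: 91.7
grasp_force: 0.0
time: 9.05
tcp_pos: [463.0, -308.1, 297.1]
tcp_rot: [0.657, -3.072, -0.001]
ft_force: [0.4, -0.1, -0.1]
finger_gap: 91.4
grasp_force: 0.0
[ 0.4   0.45  0.16  1.93 -0.1   0.77  2.61] [ 463.03554022 -308.1407467   297.12573405]
```

View pics/w4.png

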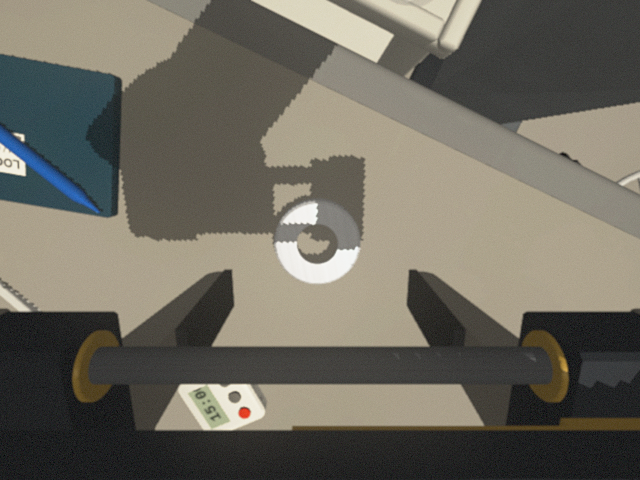

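Ring: outer edge from 273 to 360 in columns and 199 to 284 in rows, so its centre is near (317,242).

Run:
```python
from h import *
s=np.load("w4_st.npz")
m=onplane("wrist",316.8,242.2,18.8,s);print(m.round(1),totool(m-s["tcp_pos"],s).round(4))
s=np.load("w3_st.npz")
m=onplane("wrist",297.9,173.75,83,s);print("cover",m)
```

```text
[ 463.3 -311.3   18.8] [ 0.001  -0.0031  0.2783]
cover [505.66389079 -24.68011582  83.        ]
```

```bash
python3 -m creep '{"offset":[[0.001,-0.0031,0.02],[0,0,0.03],[0,0,0.03],[0,0,0.015],[0,0,0.008],[0,0,0],[0,0,0]],"turn":[0,0,0,0,0,0,0],"fingers":[0.0915,0.0915,0.0915,0.0915,0.0915,0.0915,0.0915]}' 
python3 -m creep '{"offset":[[0,0,0],[0,0,0],[0,0,0],[0,0,0],[0,0,0],[0,0,0],[0,0,0]],"turn":[0,0,0,0,0,0,0],"fingers":[0.08,0.07,0.06,0.06,0.06,0.06,0.06]}' 30
```

```text
time: 9.8
tcp_pos: [464.1, -311.5, 195.2]
tcp_rot: [-0.662, 3.07, -0.002]
ft_force: [0.0, 0.2, 0.8]
finger_gap: 91.9
grasp_force: 0.0
time: 10.5
tcp_pos: [463.7, -311.2, 194.7]
tcp_rot: [-0.663, 3.07, -0.0]
ft_force: [-1.5, 1.1, 5.5]
finger_gap: 65.6
grasp_force: 30.0
```

```bash
python3 -m creep '{"offset":[[0,0,-0.015],[0,0,-0.03],[0,0,-0.04],[0,0,-0.04],[0,0,-0.02],[0,0,0]],"turn":[0,0,0,0,0,0],"fingers":[0.06,0.06,0.06,0.06,0.06,0.06]}' 40
python3 - <<'E'
from h import *
st,p,d=snap("w5")
f,cx,cy,_=cam("wrist",st);T=arm.camera_info("wrist")["T_tool_cam"]
v,u=np.mgrid[:480,:640];P=np.stack([(u-cx)/f*d,-(v-cy)/f*d,-d],-1)@T[:3,:3].T+T[:3,3]
ok=(d>0)&(abs(P[...,2]-176)<5)&(abs(P[...,0])<45)&(abs(P[...,1])<30);print(ok.sum(),np.median(P[ok][:,2]))
for y in range(-24,25,4):
    m=ok&(abs(P[...,1]-y)<1);x=P[m][:,0];z=P[m][:,2]
    if len(x): print(y,x.min().round(1),x.max().round(1),z.min().round(1),z.max().round(1),len(x))
print(st["tcp_pos"],st["joint_positions"].round(2))
E
```

```text
time: 11.1
tcp_pos: [464.2, -311.8, 342.9]
tcp_rot: [-0.661, 3.066, -0.007]
ft_force: [1.1, -0.7, -1.9]
finger_gap: 65.8
grasp_force: 40.0
9728 176.42277309761184
-24 -26.5 23.7 174.4 180.4 365
-20 -27.0 27.2 174.3 180.7 430
-16 -26.5 29.1 174.5 180.6 403
-12 -27.0 30.6 174.3 180.5 306
-8 -26.9 32.0 174.7 180.9 263
-4 -26.7 32.7 175.1 181.0 246
0 -26.5 32.9 174.8 180.9 236
4 -27.1 32.6 175.0 180.6 264
8 -26.8 31.8 174.6 181.0 270
12 -27.3 30.2 174.8 181.0 329
16 -26.8 28.0 174.9 180.3 443
20 -27.4 25.8 174.5 179.7 411
24 -23.6 21.7 174.6 180.9 344
[ 464.15075133 -311.82749019  342.8909566 ] [ 0.39  0.39  0.17  1.9  -0.09  0.86  2.6 ]
```

```bash
python3 -m creep '{"offset":[[-0.01,0.0156,0],[-0.0156,0.0244,0],[-0.0156,0.0244,0],[-0.0156,0.0244,0],[-0.0156,0.0244,0],[-0.0156,0.0244,0],[-0.0156,0.0244,0],[-0.0156,0.0244,0]],"turn":[0,0,0,0,0,0,0,0],"fingers":[0.06,0.06,0.06,0.06,0.06,0.06,0.06,0.06]}'
python3 -m creep '{"offset":[[-0.0156,0.0244,0],[-0.0156,0.0244,0],[-0.0056,0.0088,0],[0,0,0],[0,0,0]],"turn":[0,0,0,0,0],"fingers":[0.06,0.06,0.06,0.06,0.06]}'
python3 - <<'E'
from h import *
s=arm.read_state();print(s["tcp_pos"],s["tcp_rot"],s["ft_force"],s["joint_positions"].round(2))
print(totool(np.array([505.9,-24.8,0])-s["tcp_pos"],s))
E
```

```text
time: 11.95
tcp_pos: [494.5, -90.9, 337.2]
tcp_rot: [0.662, -3.067, -0.002]
ft_force: [-0.0, -0.2, -1.3]
finger_gap: 65.7
grasp_force: 40.0
time: 12.45
tcp_pos: [504.7, -25.8, 338.4]
tcp_rot: [0.661, -3.069, 0.001]
ft_force: [-0.0, 0.6, -1.6]
finger_gap: 65.4
grasp_force: 40.0
[504.65099006 -25.791543   338.36952289] [ 6.60872767e-01 -3.06938113e+00  7.62908275e-04] [-8.66664966e-04  5.77604289e-01 -1.63129917e+00] [-0.07  0.31  0.06  2.02 -0.02  0.82  2.  ]
[-0.00219982  0.00041718  0.33836587]
```

```bash
python3 -m creep '{"offset":[[-0.0019,0.0004,0.01],[0,0,0.02],[0,0,0.02],[0,0,0.01],[0,0,0.001],[0,0,0],[0,0,0]],"turn":[0,0,0,0,0,0,0],"fingers":[0.06,0.06,0.06,0.06,0.06,0.06,0.06]}'
python3 -m creep '{"offset":[[0,0,0.001],[0,0,0.001],[0,0,0.001],[0,0,0.001],[0,0,0]],"turn":[0,0,0,0,0],"fingers":[0.06,0.06,0.06,0.06,0.06]}'
```

```text
time: 13.15
tcp_pos: [507.0, -23.7, 278.9]
tcp_rot: [-0.662, 3.07, -0.001]
ft_force: [0.4, -0.9, -1.3]
finger_gap: 65.8
grasp_force: 40.0
time: 13.65
tcp_pos: [506.6, -23.4, 274.1]
tcp_rot: [0.663, -3.071, -0.0]
ft_force: [-0.3, 0.7, -1.5]
finger_gap: 65.7
grasp_force: 40.0
```

```bash
python3 -m creep '{"offset":[[0.0005,-0.0005,0],[0.0005,-0.0005,0],[0,0,0.001],[0,0,0.001],[0,0,0.001],[0,0,0]],"turn":[0,0,0,0,0,0],"fingers":[0.06,0.06,0.06,0.06,0.06,0.06]}'
```

```text
time: 14.25
tcp_pos: [506.1, -24.8, 271.0]
tcp_rot: [0.663, -3.071, -0.0]
ft_force: [-0.2, -0.8, -1.8]
finger_gap: 65.4
grasp_force: 40.0
```

```bash
python3 -m creep '{"offset":[[0,0,0.001],[0,0,0.001],[0,0,0]],"turn":[0,0,0],"fingers":[0.06,0.06,0.06]}'
```

```text
time: 14.55
tcp_pos: [506.3, -24.7, 270.3]
tcp_rot: [-0.663, 3.071, 0.0]
ft_force: [-4.5, -0.7, 9.8]
finger_gap: 65.6
grasp_force: 40.0
```

```bash
python3 -m creep '{"offset":[[0,0,0],[0,0,0],[0,0,0],[0,0,0],[0,0,0],[0,0,0]],"turn":[-0.06,-0.06,-0.06,-0.06,-0.06,0],"fingers":[0.06,0.06,0.06,0.06,0.06,0.06]}'
```

```text
time: 15.15
tcp_pos: [506.1, -24.9, 269.2]
tcp_rot: [-1.114, 2.937, 0.0]
ft_force: [1.0, -0.2, -1.3]
finger_gap: 65.3
grasp_force: 40.0
```

The ring has dropped off the rib ends. I'll lower it on to the cover.

```bash
python3 -m creep '{"offset":[[0,0,0.001],[0,0,0.001],[0,0,0.001],[0,0,0.001],[0,0,0.0005],[0,0,0]],"turn":[0,0,0,0,0,0],"fingers":[0.06,0.06,0.06,0.06,0.06,0.06]}'
```

```text
time: 15.75
tcp_pos: [505.9, -24.7, 264.4]
tcp_rot: [1.114, -2.937, -0.001]
ft_force: [-1.4, -0.5, -1.9]
finger_gap: 65.8
grasp_force: 40.0
```

```bash
python3 -m creep '{"offset":[[0,0,0.0007],[0,0,0.0007],[0,0,0]],"turn":[0,0,0],"fingers":[0.06,0.06,0.06]}'
```

```text
time: 16.05
tcp_pos: [505.9, -24.7, 263.2]
tcp_rot: [1.114, -2.937, -0.0]
ft_force: [-2.9, -0.8, -1.2]
finger_gap: 65.6
grasp_force: 40.0
```

```bash
python3 -m creep '{"offset":[[0,0,0.0007],[0,0,0.0007],[0,0,0],[0,0,0],[0,0,0]],"turn":[0,0,0,0,0],"fingers":[0.06,0.06,0.06,0.06,0.06]}'
```

```text
time: 16.55
tcp_pos: [505.9, -24.7, 262.3]
tcp_rot: [1.114, -2.937, -0.001]
ft_force: [-6.0, -0.4, 6.4]
finger_gap: 65.8
grasp_force: 40.0
```

```bash
python3 -m creep '{"offset":[[0.0004,0.0003,-0.0003],[0,0,0],[0,0,0]],"turn":[0.05,0.05,0],"fingers":[0.06,0.06,0.06]}';python3 -m creep '{"offset":[[0,0,0],[0,0,0],[0,0,0]],"turn":[0.05,0.05,0],"fingers":[0.06,0.06,0.06]}'
```

```text
time: 16.85
tcp_pos: [505.7, -24.9, 262.4]
tcp_rot: [-0.965, 2.989, -0.0]
ft_force: [-3.5, -0.2, 2.5]
finger_gap: 65.5
grasp_force: 40.0
time: 17.15
tcp_pos: [505.8, -24.8, 262.4]
tcp_rot: [-0.817, 3.033, -0.0]
ft_force: [-2.9, -0.5, 2.1]
finger_gap: 65.5
grasp_force: 40.0
```

```bash
python3 -m creep '{"offset":[[0,0,0],[0,0,0],[0,0,0]],"turn":[0.05,0.05,0],"fingers":[0.06,0.06,0.06]}';python3 -m creep '{"offset":[[0,0,0],[0,0,0],[0,0,0]],"turn":[0.05,0.05,0],"fingers":[0.06,0.06,0.06]}'
```

```text
time: 17.45
tcp_pos: [505.7, -24.9, 262.4]
tcp_rot: [-0.665, 3.07, -0.0]
ft_force: [-3.2, -0.4, 3.7]
finger_gap: 65.7
grasp_force: 40.0
time: 17.75
tcp_pos: [505.6, -24.9, 262.3]
tcp_rot: [-0.511, 3.1, -0.0]
ft_force: [-4.2, -0.9, 4.2]
finger_gap: 65.6
grasp_force: 40.0
```

```bash
for i in 1; do python3 -m creep '{"offset":[[0,0,0],[0,0,0],[0,0,0]],"turn":[0.05,0.05,0],"fingers":[0.06,0.06,0.06]}'; done
```

```text
time: 18.05
tcp_pos: [505.7, -24.8, 262.3]
tcp_rot: [-0.356, 3.121, -0.0]
ft_force: [-2.9, -0.3, 3.2]
finger_gap: 65.4
grasp_force: 40.0
```

```bash
python3 -m creep '{"offset":[[0,0,0],[0,0,0],[0,0,0]],"turn":[0.05,0.05,0],"fingers":[0.06,0.06,0.06]}'
```

```text
time: 18.35
tcp_pos: [505.6, -24.9, 262.3]
tcp_rot: [-0.2, 3.135, -0.0]
ft_force: [-3.4, -0.5, 4.4]
finger_gap: 65.4
grasp_force: 40.0
```

```bash
python3 -m creep '{"offset":[[0,0,0],[0,0,0],[0,0,0]],"turn":[0.05,0.05,0],"fingers":[0.06,0.06,0.06]}'
```

```text
time: 18.65
tcp_pos: [505.6, -24.8, 262.3]
tcp_rot: [-0.043, 3.141, -0.0]
ft_force: [-3.7, -0.8, 4.8]
finger_gap: 65.6
grasp_force: 40.0
```

```bash
python3 -m creep '{"offset":[[0,0,0],[0,0,0],[0,0,0]],"turn":[0.05,0.05,0],"fingers":[0.06,0.06,0.06]}'
```

```text
time: 18.95
tcp_pos: [505.7, -24.8, 262.3]
tcp_rot: [0.114, 3.139, 0.0]
ft_force: [-3.2, -0.4, 5.1]
finger_gap: 65.6
grasp_force: 40.0
```

```bash
python3 -m creep '{"offset":[[0,0,0],[0,0,0],[0,0,0]],"turn":[0.05,0.05,0],"fingers":[0.06,0.06,0.06]}'
```

```text
time: 19.25
tcp_pos: [505.7, -24.8, 262.3]
tcp_rot: [0.27, 3.13, -0.0]
ft_force: [-5.1, -1.5, 5.7]
finger_gap: 65.2
grasp_force: 40.0
```

```bash
python3 -m creep '{"offset":[[0,0,0],[0,0,0],[0,0,0]],"turn":[0.05,0.05,0],"fingers":[0.06,0.06,0.06]}'
```

```text
time: 19.55
tcp_pos: [505.6, -24.8, 262.3]
tcp_rot: [0.427, 3.112, -0.0]
ft_force: [-4.1, -0.9, 5.2]
finger_gap: 65.5
grasp_force: 40.0
```

```bash
python3 -m creep '{"offset":[[0,0,0],[0,0,0],[0,0,0]],"turn":[0.05,0.05,0],"fingers":[0.06,0.06,0.06]}'
```

```text
time: 19.85
tcp_pos: [505.7, -24.7, 262.2]
tcp_rot: [0.581, 3.087, 0.0]
ft_force: [-2.9, -0.7, 3.6]
finger_gap: 65.7
grasp_force: 40.0
```

```bash
python3 -m creep '{"offset":[[0,0,0],[0,0,0],[0,0,0]],"turn":[0.05,0.05,0],"fingers":[0.06,0.06,0.06]}'; python3 -c "
from plant import arm
s=arm.read_state();print(s['moment'],s['joint_positions'].round(2))"
```

```text
time: 20.15
tcp_pos: [505.7, -24.6, 262.0]
tcp_rot: [0.734, 3.054, 0.0]
ft_force: [-2.7, -0.0, 2.0]
finger_gap: 66.1
grasp_force: 40.0
[-0.1613236   0.58712819 -0.1007434 ] [-0.25  0.44  0.28  2.07 -0.19  0.65  1.26]
```

```bash
python3 -m creep '{"offset":[[0,0,0],[0,0,0],[0,0,0]],"turn":[0.05,0.05,0],"fingers":[0.06,0.06,0.06]}'
```

```text
time: 20.45
tcp_pos: [505.5, -24.6, 261.7]
tcp_rot: [-0.886, -3.014, 0.001]
ft_force: [-1.6, -1.6, -1.3]
finger_gap: 65.5
grasp_force: 40.0
```

```bash
python3 -m creep '{"offset":[[0,0,0],[0,0,0],[0,0,0]],"turn":[0.05,0.05,0],"fingers":[0.06,0.06,0.06]}'
```

```text
time: 20.75
tcp_pos: [505.5, -24.6, 261.5]
tcp_rot: [-1.036, -2.966, 0.001]
ft_force: [-0.9, -0.8, -6.2]
finger_gap: 65.8
grasp_force: 40.0
```

```bash
python3 -m creep '{"offset":[[0,0,0],[0,0,0]],"turn":[0.04,0],"fingers":[0.06,0.06]}'; python3 -m creep '{"offset":[[0,0,0],[0,0,0],[0,0,0],[0,0,0],[0,0,0]],"turn":[0,0,0,0,0],"fingers":[0.07,0.08,0.0915,0.0915,0.0915]}'
python3 -m creep '{"offset":[[0,0,-0.01],[0,0,-0.03],[0,0,-0.04],[0,0,-0.03],[-0.03,0,0],[-0.03,0,0],[0,0,0],[0,0,0]],"turn":[0,0,0,0,0,0,0,0],"fingers":[0.0915,0.0915,0.0915,0.0915,0.0915,0.0915,0.0915,0.0915]}'
python3 - <<'E'
from h import *
st,p,d=snap("w6")
cv2.imwrite("pics/w6c.png",cv2.resize(p[80:260,200:440,::-1],None,fx=3,fy=3,interpolation=2))
f,cx,cy,M=cam("wrist",st)
v,u=np.mgrid[:480,:640];P=np.stack([(u-cx)/f*d,-(v-cy)/f*d,-d],-1)@M[:3,:3].T+M[:3,3]
r=np.hypot(P[...,0]-505.7,P[...,1]+24.7);ok=(d>0)&(r>18)&(r<31)&(P[...,2]>75)&(P[...,2]<100)
Q=P[ok];A=np.c_[Q[:,:2]-[505.7,-24.7],np.ones(len(Q))];print(len(Q),np.linalg.lstsq(A,Q[:,2],rcond=None)[0])
E
```

```text
time: 20.95
tcp_pos: [505.4, -24.7, 261.4]
tcp_rot: [-1.095, -2.944, 0.001]
ft_force: [0.0, -1.3, -9.9]
finger_gap: 65.9
grasp_force: 40.0
time: 21.45
tcp_pos: [505.8, -24.8, 262.5]
tcp_rot: [1.099, 2.942, 0.001]
ft_force: [-0.7, -0.2, 0.2]
finger_gap: 91.7
grasp_force: 0.0
time: 22.25
tcp_pos: [550.7, -64.4, 372.4]
tcp_rot: [-1.101, -2.942, 0.0]
ft_force: [0.0, 0.3, 0.0]
finger_gap: 91.7
grasp_force: 0.0
3601 [ 9.45260185e-04 -1.88217434e-03  8.49375866e+01]
```

View pics/w6c.png

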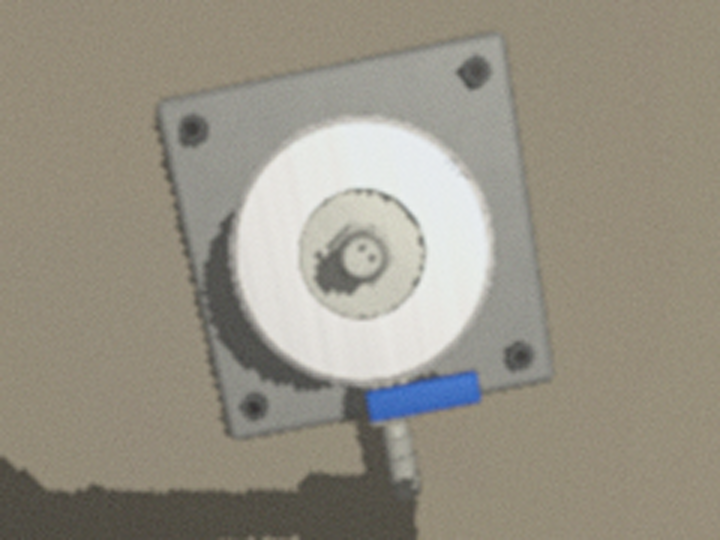

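The ring sits level and centred. Its underside is at about 66 mm, and the arm is clear of everything.

```bash
python3 -c "
from plant import arm
print(arm.job_done())"
```

```text
the job is handed in; nothing more can be done
None
```

The job is handed in: the cover lies flat on the gasket and the ring is screwed down level over it, about 0.34 rad past the point where I felt it grip under a light push (roughly 25° allowing for that push), with an estimated 27 N on the cover (worked out from the turn, not measured); the arm is clear, the bystanders were not touched, and the judge returned no verdict.

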